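Put the spatula away in the camp chest's lift-and-pull drawer

TASK

Put the wooden spatula away in the drawer of the plywood camp chest. The drawer's front sits behind a metal lip, so lift it over the lip to pull the drawer open, lay the spatula flat inside without dropping it, then shut the drawer fully, lifting it over the lip again so that its front drops right down behind it. Leave the ladle, the bowl and the red box where they stand.

Things in the scene. Friction and masses are not known exactly. Their poses are not given: they have to be found in the camera images.
- chest: Plywood camp chest, 230 deep (x), 290 wide (y), 110 mm high, origin at the centre of its underside. It stays put on the table, its flat top is free. Its front (towards its -x) is turned roughly to the robot and holds one wide drawer.
- lip_top (a point): Middle of the top edge of the aluminium lip, a straight strip 5 mm thick and 270 mm long (along y) before the foot of the chest's front, its top 32 mm above the table. The lower edge of the drawer front sits behind it, 10 mm below its top, with 2 mm of play, so the drawer cannot be pulled while its front is down.
- drawer_handle (a point): Middle of the drawer's round steel bar handle: 10 mm thick, 120 mm long, level, along y; 35 mm clear gap behind it; 80 mm above the table when the drawer is down, 30 mm below the chest's top. x points into the chest: the drawer pulls out along -x. The drawer front behind it is a plywood panel 270 wide, 12 thick, from 22 to 101 mm above the table.
- drawer_floor (a point): Centre of the drawer's inner floor (top face, 38 mm above the table when down). Inside it is 188 mm deep (x, to its back) and 238 mm wide (y); walls 37 mm high, 6 mm thick. The handle is 152 mm from here towards -x and 42 mm higher. With the drawer right out, the floor from x = -94 to about +50 mm lies free before the chest, the rest under its top.
- drawer_slide (a joint): How far the drawer is pulled out, m: 0 shut, 0.15 fully out at its stop. About 2 to 3 N of friction hold it where it is left. With its front down the lip blocks it at 2 mm when pulled and at about 20 mm when pushed in; with its front lifted it is free to travel. Beyond 25 mm it may sink and then runs level and low.
- drawer_front (a point): Middle of the top edge of the drawer front. Lifting the front tips the drawer about its rear end, 252 mm behind the bar. The front clears the lip once the bar is 13 mm higher; 17 to 19 mm is comfortable, 22 mm the most it can rise. The drawer weighs about 0.65 kg: 3 to 5 N at the bar. Let go, it falls back by its weight. x points into the chest, z up (level when the drawer is down).
- spatula_center (a point): Middle of the wooden spatula, 190 mm long, half-way up its handle, 7 mm above what it lies on. x points to the blade, z up. Handle 18 wide, 14 mm high, from x = -95 to +33 mm; flat blade 55 wide, 6 mm thick, from +35 to +95 mm, with three dark slots. About 50 g. It lies flat on the table left or right of the chest and fits the drawer crosswise (along the drawer's y).
- ladle_center (a point): Middle of the steel ladle, leave alone: 200 mm long, x along it towards its round cup (68 mm across, 32 mm high, at x = +62 mm), z up; this point is 15 mm above the table. It lies on the other side of the chest from the spatula.
- bowl: White ceramic bowl, 120 mm across and 50 mm high, origin at the centre of its underside; leave alone.
- red_box: Red plastic box with a lid and white snap clips, 130 x 169 (with clips, along its y) x 91 mm high, origin at the centre of its underside; leave alone.
Things that resemble listed ones, but are neither listed nor needed, are in the scene too. Of the things like the part that bears spatula_center, leave any that is blue; of the rest the larger one is meant.

How it is judged:
On the way, in this order (a step that is already met when the one before it is completed fails the run):
1. the drawer has been lifted over the lip and pulled at least 80 mm out (value of joint drawer_slide above 0.08 m), for 0.2 s.
2. the spatula lies let go inside the open drawer (value of joint drawer_slide above 0.05 m and x of spatula_center in the frame of drawer_floor between -0.085 and 0.085 m and y of spatula_center in the frame of drawer_floor between -0.1 and 0.1 m and z of spatula_center in the frame of drawer_floor between 0 and 0.02 m and contact force between spatula and the fingers below 0.05 N), for 0.2 s.
At the end, for the whole second after the job is handed in: The drawer is fully shut (within 6 mm) with its front right down behind the lip (tilted less than 0.012 rad, 3 mm at the bar), and the spatula rests inside it, flat on its floor (its middle less than 20 mm above the floor) (value of joint drawer_slide below 0.006 m and angle between drawer_floor's own z axis and vertical below 0.012 rad and x of spatula_center in the frame of drawer_floor between -0.085 and 0.085 m and y of spatula_center in the frame of drawer_floor between -0.1 and 0.1 m and z of spatula_center in the frame of drawer_floor between 0 and 0.02 m and linear speed of spatula below 0.02 m/s); the robot touches nothing.
It fails at once if the ladle is pushed more than 25 mm from its place (distance of ladle_center from where it was at the start of the episode above 0.025 m).
It fails at once if the bowl is pushed more than 25 mm from its place (distance of bowl from where it was at the start of the episode above 0.025 m).
It fails at once if the red box is pushed more than 25 mm from its place (distance of red_box from where it was at the start of the episode above 0.025 m).
It fails at once if the spatula is dropped or thrown: moving faster than 0.9 m/s (a fall of some 40 mm) while not held (linear speed of spatula above 0.9 m/s and contact force between spatula and the fingers below 0.05 N).
It also fails if it takes over 64 s, if anything falls off the work surface, if the arm or the gripper's body presses on something with over 40 N, if the wrist force passes 120 N, or if a joint passes its speed limit or range.

ROBOT

A 6-joint arm with a two-finger parallel gripper is mounted at the origin on the work surface. World frame = base frame: x ahead of the robot, y to its left, z up, the work surface at z = 0. Lengths are in m, angles in rad, forces in N, time in s.
With the tool pointing down it reaches from about 0.35 to 0.975 m from the base axis. Payload 4.9 kg.
Tool frame: the origin (TCP) lies between the finger pads; the fingertips stand 14 mm ahead of it and the grasp point (between the pads) lies 5 mm behind it (manip.tcp_to_tips is the distance from the TCP to the fingertips, in m); z points along the fingers, y is the line along which they close (so a half turn about z gives the same grasp; the last joint's range is limited). The gripper opens to 85 mm and grips with 20 to 120 N. Pads are 22 mm wide; open, the fingers measure 114 mm over their backs; the gripper's body (76 mm by 85 mm) begins 54 mm behind the grasp point. The pads swing forward as they close: fully open they stand 13 mm farther back than shut.
Start: joints at [1.209, 0.053, 1.613, -0, 1.476, -0.119], TCP at [0.15, 0.607, 0.245] pointing down, gripper open.
Joint ranges: [-3.01, 3.01], [-1.01, 2.22], [0.06, 2.58], [-1.02, 4.17], [0.09, 2.62], [-3.14, 3.14]. Speed limits (rad/s): [2.57, 2.57, 3.14, 3.14, 3.14, 3.14].

INTERFACE

Orientations are given as a unit quaternion [w, x, y, z].
In Python, from plant import manip gives the robot as it stands.
- The arm moves only by the tool servo_tool, never from a script. Its argument "moves" is a list that holds one entry, the list of rows, each a list of 7 numbers: the shift along the tool's x, y, z in mm, then the turn, a rotation vector about the tool's x, y, z in degrees, then the finger opening in mm, from 0 to 85.4. In form: [[[x, y, z, ax, ay, az, fingers], ...]]. A call has 1 to 12 rows; each row shifts and turns the commanded pose from where the row before left it, along the tool's axes as they then stand; what a row does not reach is not made up. A row lasts 1/8 s, in which the tool goes at most 62.5 mm and 10.7 degrees, less where a joint would pass 70% of its speed; a pose out of reach is approached as far as the arm can. A call with a gripper value outside its range is refused whole. The fingers move at their own pace and stop on an object; the grip force is fixed at half the most. Time passes only in rows, so rows that do not move let the fingers close. It gives the time, the measured TCP pose, the force, the opening and the grip force at its end, in the units of the state.
- manip.state(): the state, without advancing time (a new reading comes with each control period).
- manip.grab_frame(name): name is "side" or "top"; returns a dict with "image" (420x560x3 uint8, blue, green, red), "mtx" (3x3 intrinsics, pixels), "eye" and "rotation" of the camera in the world. Camera axes: x right, y down, z forward; pixel columns grow to the right and rows downward; lengths in m; the calibration is good to about 2 mm. A picture is of the moment at which its call begins. There is no depth.
- manip.job_done(): hands the job in; it is judged then, once.
The state is a dict: "time": time; "joint_pos": joint angles; "joint_vel": joint speeds; "joint_efforts": joint torques, N m; "tool_pos": TCP position; "tool_rot": TCP orientation; "contact_force": force on the tool from outside, world axes, zero at the start; "ft_torque": the same for the moment, N m; "gripper_width": opening from 0.0 (shut) to 1.0 (fully open); "grasp_force": force on a finger pad.
Only numpy, scipy, OpenCV 4.12 (cv2) and the standard library are available. Lean on these libraries where they do the work, as an engineer would, in place of code of your own. Each camera call takes 0.05 s, during which the arm holds its last target. There are 200 camera calls.

## Working session

There is one attempt and no reset: what is moved stays moved. The work goes in short steps, Python scripts to look and compute and a tool call to move; the robot and the scene stay as the last step left them, time stands still between calls to the robot, and variables do not carry over. Pictures are saved under pics/ and viewed, at most 10 in all, crops included, and the job is handed in when it is done.

Besides the shell and the picture viewer there is one more tool, called by a JSON object that holds its "op" and its "data". servo_tool: Moves the arm, as the interface text tells. Its arguments: {"type":"object","properties":{"moves":{"type":"array"}},"required":["moves"]}

```bash
mkdir -p pics; ls; cat > h.py <<'E'
import numpy as np,cv2
from plant import manip
def shot(n,tag):
    f=manip.grab_frame(n); cv2.imwrite(f'pics/{tag}.png',f['image']); np.savez(f'pics/{tag}.npz',**f); return f
def pt(tag,u,v,z):
    f=np.load(f'pics/{tag}.npz'); r=f['rotation']@np.linalg.solve(f['mtx'],[u,v,1.]); e=f['eye']
    return e+r*(z-e[2])/r[2]
def px(tag,p):
    f=np.load(f'pics/{tag}.npz'); c=f['mtx']@(f['rotation'].T@(np.asarray(p)-f['eye'])); return c[:2]/c[2]
E
python3 - <<'E'
from h import *
for n in('top','side'):
    f=shot(n,n+'0'); print(n,f['eye'],f['mtx'][0,0])
    print(f['rotation'].round(3))
s=manip.state(); print(s)
E
```

```text
pics
top [0.31577085 0.07554333 1.32180522] 500.9767979448578
[ 0.064 -0.702  0.707 -0.061]
side [ 0.23980439 -0.85095125  0.91449164] 456.7845152363188
[-0.416  0.899 -0.122  0.066]
{'time': 0.1, 'joint_pos': array([ 1.20900489e+00,  5.33236268e-02,  1.61413230e+00, -1.34305976e-06,
        1.47600798e+00, -1.19001406e-01]), 'joint_vel': array([ 0.00144565, -0.00159828, -0.00400153, -0.00295572,  0.00081925,
       -0.001605  ]), 'joint_efforts': array([-3.44365499e-04, -3.94903672e+01, -3.71363246e+01, -9.74959198e-05,
        3.89274748e-03, -2.84327075e-05]), 'tool_pos': array([0.15006943, 0.60617051, 0.24418018]), 'tool_rot': array([-2.22112250e-04,  1.21096956e-01,  9.92640243e-01, -9.08881909e-04]), 'contact_force': array([-0.331517  , -0.61858584,  0.64382666]), 'ft_torque': array([ 0.0058804 , -0.01358543, -0.00048757]), 'grasp_force': 0.0, 'gripper_width': 1.00270778023074}
```

```bash
python3 - <<'E'
import cv2
for n in('top0','side0'):
    i=cv2.imread(f'pics/{n}.png'); cv2.imwrite(f'pics/{n}b.png',cv2.resize(i,(800,600),interpolation=cv2.INTER_CUBIC))
E
python3 - <<'E'
s=open('h.py').read()
s=s.replace("f['rotation']","R(f)").replace("def shot","from scipy.spatial.transform import Rotation as Ro\ndef R(f): return Ro.from_quat(f['rotation'],scalar_first=True).as_matrix()\ndef shot",1)
open('h.py','w').write(s)
E
python3 - <<'E'
from h import *
for t in('top0','side0'): print(px(t,[.15,.606,.244]), px(t,[.6,0,0]), R(np.load(f'pics/{t}.npz'))[:,2])
E
```

```text
[ 28.68414792 378.07790645] [312.17181465 187.27361595] [ 0.17532994  0.00355384 -0.98450332]
[124.7710033   89.70891239] [312.70889524 246.20658754] [ 0.21970464  0.73152648 -0.64544471]
```

View pics/top0b.png

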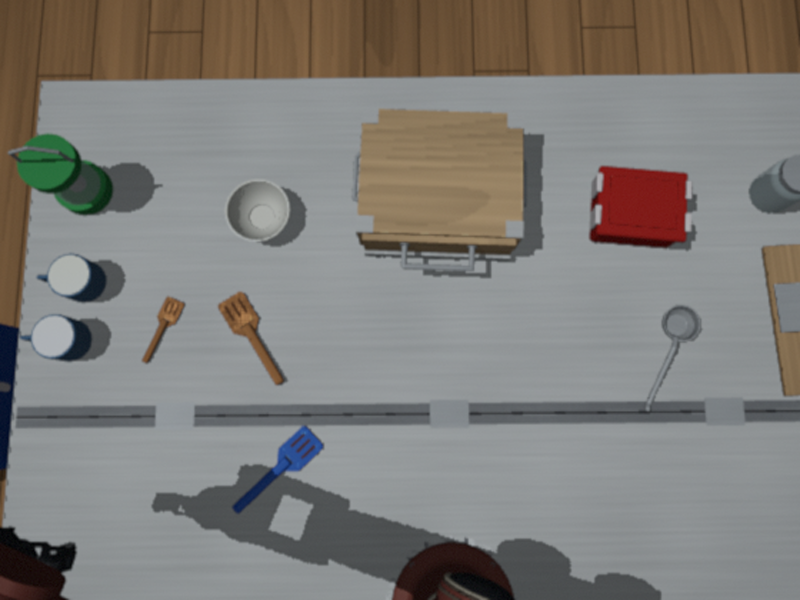

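View pics/side0b.png

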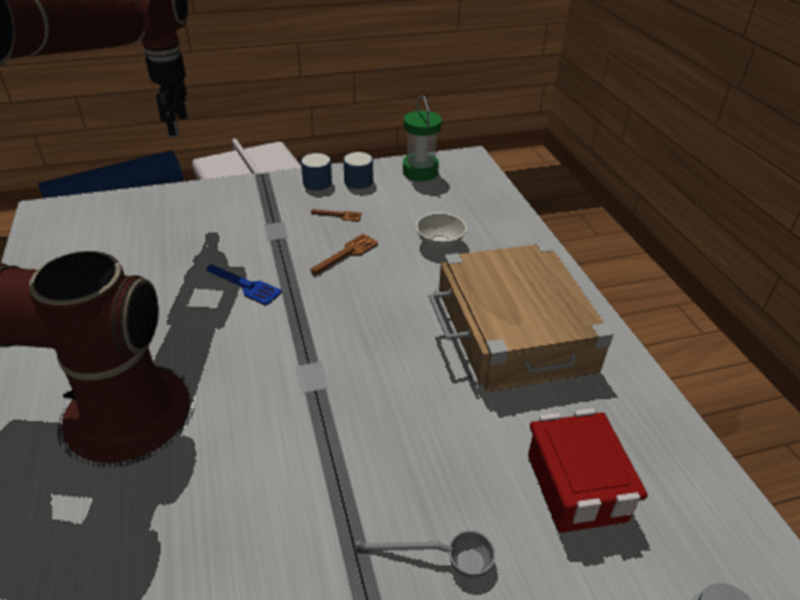

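Candidates in the 800×600 top view are the large wooden spatula (250,335), a small wooden one (163,330) and a blue one (280,470). I choose the large wooden one. The chest's front and bar handle are at (438,268). Next is a close crop of both.

```bash
python3 - <<'E'
from h import *
i=cv2.imread('pics/top0.png')
a=cv2.resize(i[195:275,145:205],(450,600),interpolation=cv2.INTER_CUBIC)   # x7.5
b=cv2.resize(i[150:200,245:375],(780,300),interpolation=cv2.INTER_CUBIC)  # x6
c=np.zeros((600,800,3),np.uint8); c[:300,:780]=b
s=cv2.resize(i[200:274,150:202],(211,300),interpolation=cv2.INTER_CUBIC)
j=cv2.imread('pics/side0.png'); s2=cv2.resize(j[195:275,295:345],(188,300),interpolation=cv2.INTER_CUBIC)
c[300:,:211]=s; c[300:,230:418]=s2
s3=cv2.resize(j[160:200,210:270],(382,255),interpolation=cv2.INTER_CUBIC); c[300:555,418:800]=s3
cv2.imwrite('pics/crop1.png',c)
E
```

```text
(no output)
```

View pics/crop1.png

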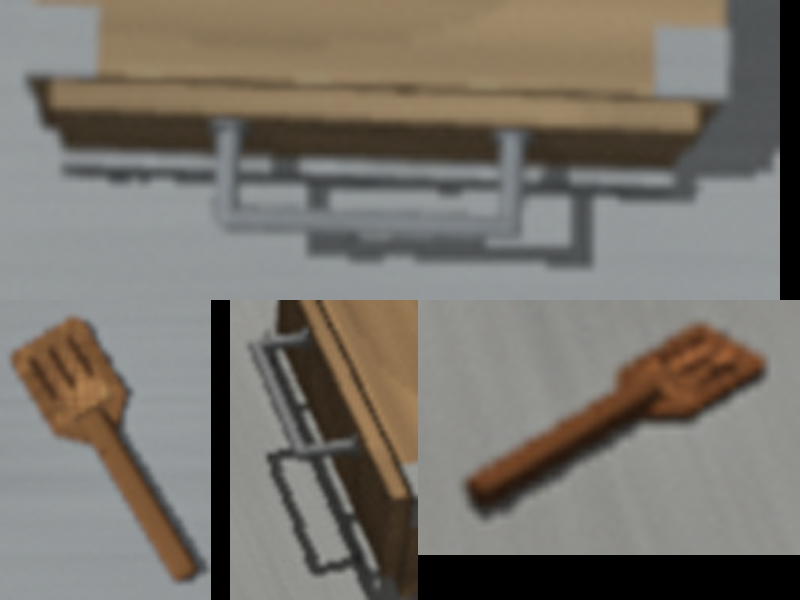

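The crop confirms the large wooden spatula with three slots: the blade end is near (161,209) and the handle end near (196,269) in original pixels. The handle bar runs from (281,186) to (331,188).

```bash
python3 - <<'E'
from h import *
o=lambda u,v:(245+u/6,150+v/6)
a=pt('top0',*o(217,218),.082);b=pt('top0',*o(518,226),.082)
print('bar',a,b,(a+b)/2,np.linalg.norm(a-b)); d=a-b; print('ang',np.degrees(np.arctan2(d[1],d[0])))
c=pt('top0',*o(30,78),.11);e=pt('top0',*o(726,99),.11); print('front',c,e,(c+e)/2,np.linalg.norm(c-e)); d=c-e; print('ang',np.degrees(np.arctan2(d[1],d[0])))
h=pt('top0',195.4,268.2,.012);t=pt('top0',161.1,209.1,.004); d=t-h
print('spat',h,t,(h+t)/2,np.linalg.norm(d),np.degrees(np.arctan2(d[1],d[0])))
# side-check
k=lambda u,v:(295+(u-230)/3.76,195+(v-300)/3.75)
print('side bar ends',pt('side0',*k(260,343),.08),pt('side0',*k(300,450),.08))
q=lambda u,v:(210+(u-418)/6.367,160+(v-300)/6.375)
print('side spat',pt('side0',*q(482,488),.012),pt('side0',*q(735,345),.004))
for n in [(680,325),(260,210),(640,205)]: print(n,pt('top0',n[0]*.7,n[1]*.7,.03))
E
```

```text
bar [0.58546852 0.08308766 0.082     ] [ 0.58093886 -0.04372747  0.082     ] [0.58320369 0.01968009 0.082     ] 0.12689599443123653
ang 87.95434658504205
front [0.63958218 0.16027172 0.11      ] [ 0.62806235 -0.1286043   0.11      ] [0.63382227 0.01583371 0.11      ] 0.28910562165277554
ang 87.71636296032797
spat [0.38494448 0.30801145 0.012     ] [0.54297496 0.4047587  0.004     ] [0.46395972 0.35638508 0.008     ] 0.1854660674494465 31.47522996690007
side bar ends [0.59422276 0.08371005 0.08      ] [ 0.58462576 -0.03539599  0.08      ]
side spat [0.39214923 0.30789592 0.012     ] [0.54844719 0.40796411 0.004     ]
(680, 325) [ 0.48327929 -0.42117028  0.03      ]
(260, 210) [0.70673722 0.34815584 0.03      ]
(640, 205) [ 0.71007902 -0.36343789  0.03      ]
```

{"op": "servo_tool", "data": {"moves": [[[0,0,0,0,0,9.8,34],[0,0,0,0,0,9.8,34],[0,0,0,0,0,9.8,34],[0,0,0,0,0,9.8,34],[0,0,0,0,0,9.8,34],[0,0,0,0,0,9.8,34],[0,0,0,0,0,9.8,34],[0,0,0,0,0,9.8,34],[-28,23,0,0,0,0,34],[-36,29,0,0,0,0,34],[-36,29,0,0,0,0,34],[-36,29,0,0,0,0,34]]]}}

```text
time: 1.6
tool_pos: [0.2552, 0.4649, 0.2447]
tool_rot: [0.0, 0.721, 0.693, -0.0]
contact_force: [1.1, 0.8, -0.4]
gripper_width: 0.398
grasp_force: 0.0
```

{"op": "servo_tool", "data": {"moves": [[[-36,29,0,0,0,0,34],[-36,29,0,0,0,0,34],[-36,29,0,0,0,0,34],[-36,29,0,0,0,0,34],[-36,29,0,0,0,0,34],[-36,29,0,0,0,0,34],[-36,29,0,0,0,0,34],[-36,29,0,0,0,0,34],[-36,29,0,0,0,0,34],[-36,29,0,0,0,0,34],[-36,29,20,0,0,0,34],[-36,29,30,0,0,0,34]]]}}

```text
time: 3.1
tool_pos: [0.5864, 0.0192, 0.1957]
tool_rot: [0.001, 0.721, 0.693, 0.001]
contact_force: [0.3, 0.1, -0.1]
gripper_width: 0.399
grasp_force: 0.0
```

```bash
cat >> h.py <<'E'
def to(p,yang=None):
    """remaining tool-frame shift mm and turn deg to target pos p, tool-y world angle yang (tool down)"""
    s=manip.state(); M=Ro.from_quat(s['tool_rot'],scalar_first=True).as_matrix()
    print('t',round(s['time'],2),'pos',s['tool_pos'].round(4),'yang',np.degrees(np.arctan2(M[1,1],M[0,1])).round(2),'tilt',M[:,2].round(4),'F',s['contact_force'].round(1),'w',round(s['gripper_width']*85.4,1),'g',round(s['grasp_force'],1),'j',s['joint_pos'].round(2))
    print('shift',(M.T@(np.array(p)-s['tool_pos'])*1000).round(1), 'turn', None if yang is None else round(np.degrees(np.arctan2(M[1,1],M[0,1]))-yang,2))
E
python3 - <<'E'
from h import *
to([.586,.020,.15],-2.2)
E
```

```text
t 3.1 pos [0.5864 0.0192 0.1957] yang -2.32 tilt [ 2.5e-03 -1.0e-04 -1.0e+00] F [ 0.3  0.1 -0.1] w 34.1 g 0.0 j [-0.09 -0.    1.75  0.    1.39 -0.05]
shift [ 0.8 -0.5 45.7] turn -0.12
```

{"op": "servo_tool", "data": {"moves": [[[0,0,25,0,0,0,34],[0,0,30,0,0,0,34],[0,0,30,0,0,0,34],[0,0,0,0,0,0,34]]]}}

```text
time: 3.6
tool_pos: [0.5823, 0.0208, 0.1067]
tool_rot: [-0.003, 0.721, 0.693, -0.002]
contact_force: [0.7, 1.4, -0.6]
gripper_width: 0.4
grasp_force: 0.0
```

```bash
python3 - <<'E'
from h import *
shot('side','side1'); shot('top','top1')
i=cv2.imread('pics/side1.png'); j=cv2.imread('pics/top1.png')
c=np.hstack([cv2.resize(i[165:285,280:360],(400,600),interpolation=cv2.INTER_CUBIC),cv2.resize(j[110:230,267:347],(400,600),interpolation=cv2.INTER_CUBIC)])
cv2.imwrite('pics/crop2.png',c); to([.586,.02,.073],-2.2)
E
```

```text
t 3.7 pos [0.5851 0.0207 0.1107] yang -2.31 tilt [-1.e-04 -0.e+00 -1.e+00] F [ 0.1 -1.  -0.1] w 33.9 g 0.0 j [-0.09  0.08  1.82 -0.    1.24 -0.05]
shift [-0.6  1.  37.7] turn -0.11
```

View pics/crop2.png

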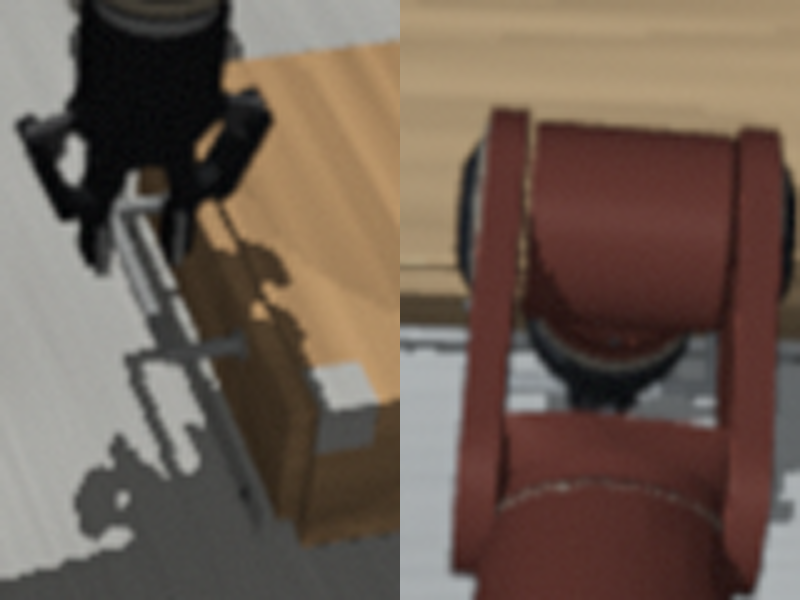

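The side crop shows the fingertips at (95,268) and (178,262) straddling the bar, which runs from (130,200) to (160,330). I'll descend and grip.

{"op": "servo_tool", "data": {"moves": [[[0,1,12,0,0,0,34],[0,0,12,0,0,0,34],[0,0,11,0,0,0,34],[0,0,0,0,0,0,34]]]}}

```text
time: 4.2
tool_pos: [0.5848, 0.0207, 0.0736]
tool_rot: [-0.001, 0.721, 0.693, -0.001]
contact_force: [-0.1, 0.1, -0.2]
gripper_width: 0.399
grasp_force: 0.0
```

{"op": "servo_tool", "data": {"moves": [[[0,0,0,0,0,0,0],[0,0,0,0,0,0,0],[0,0,0,0,0,0,0],[0,0,0,0,0,0,0]]]}}

```text
time: 4.7
tool_pos: [0.5855, 0.0206, 0.0754]
tool_rot: [-0.0, 0.721, 0.693, -0.0]
contact_force: [-4.9, 0.1, 3.0]
gripper_width: 0.089
grasp_force: 58.6
```

{"op": "servo_tool", "data": {"moves": [[[0,0,-5,0,0,0,0],[0,0,-7,0,0,0,0],[0,0,-6,0,0,0,0],[0,0,0,0,0,0,0]]]}}

```text
time: 5.2
tool_pos: [0.5861, 0.0205, 0.0938]
tool_rot: [0.0, 0.721, 0.693, 0.0]
contact_force: [1.1, -0.7, -4.5]
gripper_width: 0.092
grasp_force: 58.4
```

{"op": "servo_tool", "data": {"moves": [[[0,-5,0,0,0,0,0],[0,-8,0,0,0,0,0],[0,-8,0,0,0,0,0],[0,0,0,0,0,0,0]]]}}

```text
time: 5.7
tool_pos: [0.5632, 0.0216, 0.0927]
tool_rot: [-0.001, 0.721, 0.693, -0.001]
contact_force: [-2.0, 0.6, -3.6]
gripper_width: 0.091
grasp_force: 58.7
```

{"op": "servo_tool", "data": {"moves": [[[0,-8,0,0,0,0,0],[0,-12,0,0,0,0,0],[0,-16,0,0,0,0,0],[0,-16,0,0,0,0,0],[0,-16,0,0,0,0,0],[0,-16,0,0,0,0,0],[0,-16,0,0,0,0,0],[0,-14,0,0,0,0,0],[0,-7,0,0,0,0,0],[0,0,0,0,0,0,0],[0,0,0,0,0,0,0]]]}}

```text
time: 7.08
tool_pos: [0.4434, 0.0266, 0.093]
tool_rot: [-0.001, 0.721, 0.693, -0.0]
contact_force: [-2.4, 3.7, -3.8]
gripper_width: 0.094
grasp_force: 58.8
```

{"op": "servo_tool", "data": {"moves": [[[0,0,6,0,0,0,0],[0,0,6,0,0,0,0],[0,0,5,0,0,0,0],[0,0,0,0,0,0,0]]]}}

```text
time: 7.58
tool_pos: [0.4443, 0.0264, 0.0762]
tool_rot: [-0.0, 0.721, 0.693, 0.0]
contact_force: [-2.5, 5.0, -2.6]
gripper_width: 0.09
grasp_force: 58.9
```

{"op": "servo_tool", "data": {"moves": [[[0,0,0,0,0,0,34],[0,0,0,0,0,0,34],[0,0,0,0,0,0,34],[0,0,-10,0,0,0,34],[0,0,-20,0,0,0,34],[0,0,-30,0,0,0,40],[0,0,-40,0,0,0,46],[0,0,-20,0,0,0,46],[0,0,0,0,0,0,46]]]}}

```text
time: 8.7
tool_pos: [0.4455, 0.0261, 0.1992]
tool_rot: [0.002, 0.721, 0.693, 0.002]
contact_force: [0.5, -0.7, 0.1]
gripper_width: 0.538
grasp_force: 0.0
```

```bash
python3 - <<'E'
from h import *
th=np.radians(31.7); c=np.array([.464+.003,.357]); p=c+.003*np.array([np.cos(th),np.sin(th)])
print(p)
to([*p,.12],-58.3)
E
```

```text
[0.46955243 0.35857641]
t 8.7 pos [0.4455 0.0261 0.1992] yang -2.31 tilt [ 5.5e-03 -8.0e-04 -1.0e+00] F [ 0.5 -0.7  0.1] w 46.0 g 0.0 j [-0.11 -0.37  2.07 -0.    1.44 -0.07]
shift [333.2  10.2  79. ] turn 55.99
```

{"op": "servo_tool", "data": {"moves": [[[25,0,0,0,0,0,46],[43,1,0,0,0,0,46],[43,1,0,0,0,7,46],[43,6,0,0,0,8,46],[43,11,0,0,0,8,46],[41,18,0,0,0,8,46],[38,23,0,0,0,8,46],[30,21,0,0,0,8,46],[0,0,0,0,0,8,46],[0,0,0,0,0,1,46],[0,0,0,0,0,0,46]]]}}

```text
time: 10.07
tool_pos: [0.5955, 0.2734, 0.1954]
tool_rot: [0.0, 0.962, 0.274, -0.001]
contact_force: [0.6, 1.1, 1.0]
gripper_width: 0.534
grasp_force: 0.0
```

```bash
python3 - <<'E'
from h import *
shot('side','side2'); shot('top','top2')
i=cv2.imread('pics/side2.png'); j=cv2.imread('pics/top2.png')
c=np.hstack([cv2.resize(i[110:230,200:280],(400,600),interpolation=cv2.INTER_CUBIC),cv2.resize(j[140:260,250:330],(400,600),interpolation=cv2.INTER_CUBIC)])
cv2.imwrite('pics/crop3.png',c); to([.4696,.3586,.09],-58.3)
E
```

```text
t 10.18 pos [0.5957 0.2734 0.1961] yang -58.24 tilt [-3.e-04 -2.e-04 -1.e+00] F [-0.2  0.6 -0.2] w 45.7 g 0.0 j [ 0.32  0.16  1.58 -0.    1.4   1.33]
shift [ -62.4 -138.8  106.1] turn 0.06
```

View pics/crop3.png

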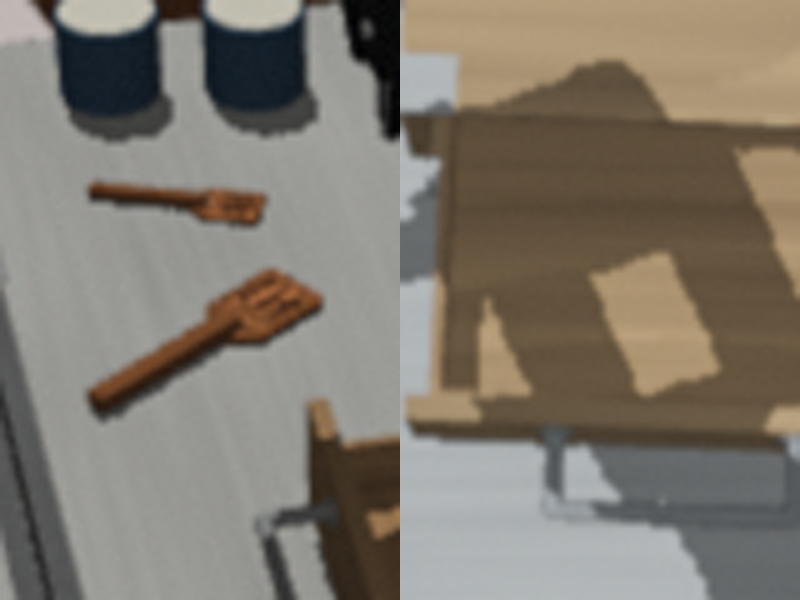

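The crop shows the drawer open, with its front at the right-hand (400–800, 410) and the spatula still in place. I'll move over the spatula handle.

{"op": "servo_tool", "data": {"moves": [[[-8,-20,0,0,0,0,46],[-16,-34,10,0,0,0,46],[-16,-36,20,0,0,0,46],[-14,-31,30,0,0,0,46],[-8,-18,30,0,0,0,46],[0,0,20,0,0,0,46],[0,0,20,0,0,0,46],[0,0,0,0,0,0,46]]]}}

```text
time: 11.18
tool_pos: [0.47, 0.3583, 0.0646]
tool_rot: [0.0, 0.962, 0.273, -0.001]
contact_force: [0.3, -0.2, -0.0]
gripper_width: 0.534
grasp_force: 0.0
```

```bash
python3 - <<'E'
from h import *
shot('side','side3'); shot('top','top3')
i=cv2.imread('pics/side3.png'); j=cv2.imread('pics/top3.png')
c=np.hstack([cv2.resize(i[110:230,200:280],(400,600),interpolation=cv2.INTER_CUBIC),cv2.resize(j[180:300,140:220],(400,600),interpolation=cv2.INTER_CUBIC)])
cv2.imwrite('pics/crop4.png',c); to([.4696,.3586,.018],-58.3)
E
```

```text
t 11.28 pos [0.4715 0.3591 0.0669] yang -58.36 tilt [ 9.e-04  4.e-04 -1.e+00] F [0.  0.7 0.2] w 45.7 g 0.0 j [ 0.53  0.15  1.82 -0.    1.17  1.54]
shift [-1.9 -0.5 48.9] turn -0.06
```

View pics/crop4.png

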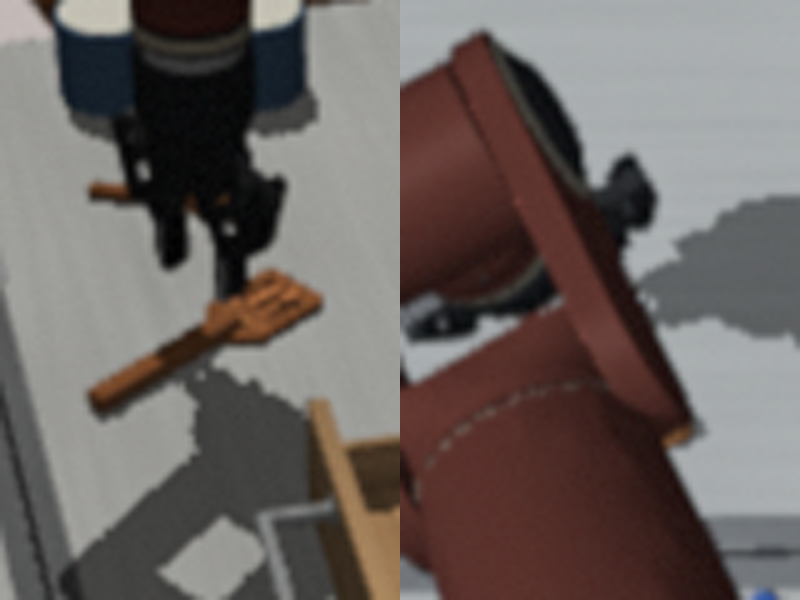

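```bash
python3 - <<'E'
from h import *
for p in ([.4715,.3591,.012],[.4696,.3586,.012],[.467,.357,.012]): print((px('side3',p)-[200,110])*5)
E
```

```text
[204.46317778 333.15921889]
[201.8233539  334.01646166]
[198.498863   335.98401075]
```

{"op": "servo_tool", "data": {"moves": [[[-2,0,15,0,0,0,46],[0,0,18,0,0,0,46],[0,0,13,0,0,0,46],[0,0,0,0,0,0,46],[0,0,0,0,0,0,46]]]}}

```text
time: 11.9
tool_pos: [0.4689, 0.3584, 0.0204]
tool_rot: [-0.0, 0.962, 0.273, 0.0]
contact_force: [-0.6, -0.7, 0.3]
gripper_width: 0.542
grasp_force: 0.0
```

{"op": "servo_tool", "data": {"moves": [[[0,0,0,0,0,0,8],[0,0,0,0,0,0,8],[0,0,0,0,0,0,8],[0,0,0,0,0,0,8],[0,0,0,0,0,0,8]]]}}

```text
time: 12.52
tool_pos: [0.4694, 0.3586, 0.0213]
tool_rot: [-0.0, 0.962, 0.273, 0.001]
contact_force: [-0.5, -0.6, 5.3]
gripper_width: 0.191
grasp_force: 59.9
```

{"op": "servo_tool", "data": {"moves": [[[0,0,-6,0,0,0,8],[0,0,-20,0,0,0,8],[0,0,-32,0,0,0,8],[0,0,-40,0,0,0,8],[0,0,-36,0,0,0,8],[0,0,-16,0,0,-7,8],[0,0,0,0,0,-8,8],[0,0,0,0,0,-8,8],[0,0,0,0,0,-8,8],[0,0,0,0,0,-8,8],[0,0,0,0,0,-8,8],[0,0,0,0,0,-9,8]]]}}

```text
time: 14.02
tool_pos: [0.4687, 0.3582, 0.1713]
tool_rot: [0.0, 0.719, 0.695, 0.0]
contact_force: [-0.0, -0.2, -1.4]
gripper_width: 0.186
grasp_force: 59.2
```

```bash
python3 - <<'E'
from h import *
to([.571,.0245,.17],-2.3)
E
```

```text
t 14.03 pos [0.4687 0.3582 0.1713] yang -2.02 tilt [ 6.e-04  3.e-04 -1.e+00] F [-0.  -0.2 -1.4] w 15.9 g 59.2 j [ 0.53  0.03  1.77 -0.    1.35  0.56]
shift [-329.8  114.     1.3] turn 0.28
```

{"op": "servo_tool", "data": {"moves": [[[-10,4,0,0,0,0,8],[-24,8,0,0,0,0,8],[-34,12,0,0,0,0,8],[-38,13,0,0,0,0,8],[-38,13,0,0,0,0,8],[-38,13,0,0,0,0,8],[-38,13,0,0,0,0,8],[-38,13,0,0,0,0,8],[-36,12,0,0,0,0,8],[-24,9,0,0,0,0,8],[-12,4,0,0,0,0,8],[0,0,0,0,0,0,8]]]}}

```text
time: 15.52
tool_pos: [0.5693, 0.0233, 0.1706]
tool_rot: [-0.0, 0.722, 0.692, 0.0]
contact_force: [0.8, -0.1, -1.1]
gripper_width: 0.189
grasp_force: 59.2
```

```bash
python3 - <<'E'
from h import *
shot('side','side4')
i=cv2.imread('pics/side4.png')
cv2.imwrite('pics/crop5.png',cv2.resize(i[130:280,240:440],(800,600),interpolation=cv2.INTER_CUBIC)); to([.571,.0245,.066],-2.3)
E
```

```text
t 15.57 pos [0.5691 0.024  0.1704] yang -2.38 tilt [-1.e-04  4.e-04 -1.e+00] F [-0.5 -0.3 -1.7] w 15.7 g 59.2 j [-0.09 -0.02  1.81  0.    1.35 -0.05]
shift [  0.5   1.8 104.4] turn -0.08
```

View pics/crop5.png

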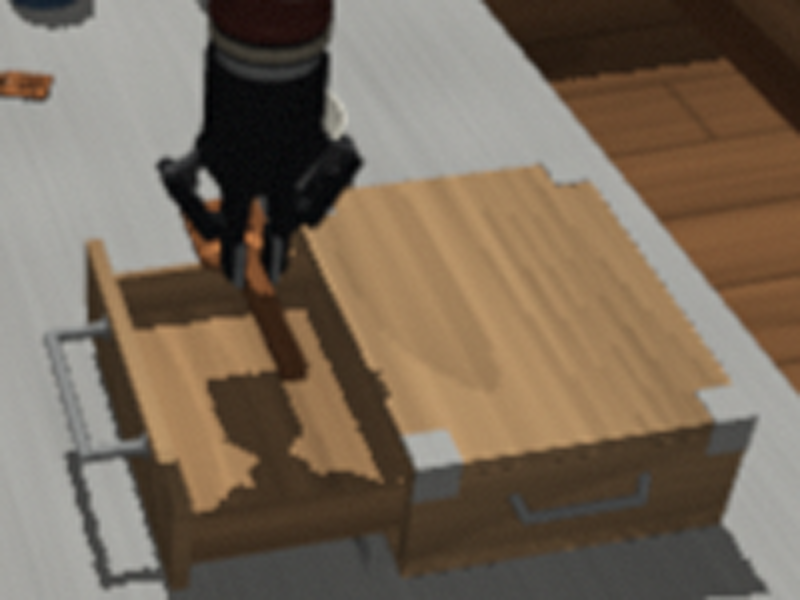

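The spatula is held crosswise above the open drawer: fingers at (260,260), handle end at (293,372). It is inside the walls, so I'll descend.

{"op": "servo_tool", "data": {"moves": [[[-2,-5,10,0,0,0,8],[0,0,20,0,0,0,8],[0,0,25,0,0,0,8],[0,0,22,0,0,0,8],[0,0,14,0,0,0,8],[0,0,8,0,0,0,8],[0,0,4,0,0,0,8],[0,0,0,0,0,0,8],[0,0,0,0,0,0,8]]]}}

```text
time: 16.7
tool_pos: [0.5649, 0.022, 0.0682]
tool_rot: [0.001, 0.721, 0.693, 0.001]
contact_force: [-1.4, -0.5, -0.4]
gripper_width: 0.184
grasp_force: 59.2
```

{"op": "servo_tool", "data": {"moves": [[[0,0,3,0,0,0,8],[0,0,2,0,0,0,8],[0,0,0,0,0,0,8]]]}}

```text
time: 17.08
tool_pos: [0.564, 0.0221, 0.062]
tool_rot: [-0.0, 0.721, 0.693, -0.0]
contact_force: [-0.5, -0.7, -1.0]
gripper_width: 0.186
grasp_force: 59.2
```

{"op": "servo_tool", "data": {"moves": [[[0,0,1.5,0,0,0,8],[0,0,0,0,0,0,8]]]}}

```text
time: 17.32
tool_pos: [0.5642, 0.0221, 0.0607]
tool_rot: [-0.0, 0.721, 0.693, -0.0]
contact_force: [-0.6, 1.2, -0.0]
gripper_width: 0.184
grasp_force: 59.2
```

{"op": "servo_tool", "data": {"moves": [[[0,0,1.5,0,0,0,8],[0,0,0,0,0,0,8]]]}}

```text
time: 17.58
tool_pos: [0.5642, 0.0221, 0.0592]
tool_rot: [-0.0, 0.721, 0.693, -0.0]
contact_force: [0.6, -0.5, -0.9]
gripper_width: 0.185
grasp_force: 59.2
```

{"op": "servo_tool", "data": {"moves": [[[0,0,1.5,0,0,0,8],[0,0,0,0,0,0,8]]]}}

```text
time: 17.82
tool_pos: [0.5648, 0.0221, 0.0588]
tool_rot: [0.0, 0.721, 0.693, 0.0]
contact_force: [-1.2, 1.0, 5.0]
gripper_width: 0.184
grasp_force: 59.7
```

{"op": "servo_tool", "data": {"moves": [[[0,0,1.5,0,0,0,8],[0,0,0,0,0,0,8]]]}}

```text
time: 18.08
tool_pos: [0.566, 0.022, 0.0585]
tool_rot: [0.001, 0.721, 0.693, 0.001]
contact_force: [-1.5, 0.3, 8.5]
gripper_width: 0.187
grasp_force: 60.2
```

Contact with the floor. I'll open to about 32 mm, then lift out.

{"op": "servo_tool", "data": {"moves": [[[0,0,-1,0,0,0,36],[0,0,0,0,0,0,36],[0,0,0,0,0,0,36],[0,0,0,0,0,0,36],[0,0,-10,0,0,0,36],[0,0,-25,0,0,0,36],[0,0,-35,0,0,0,36],[0,0,-35,0,0,0,36],[0,0,-15,0,0,0,36],[0,0,0,0,0,0,36]]]}}

```text
time: 19.32
tool_pos: [0.5649, 0.022, 0.1786]
tool_rot: [0.001, 0.721, 0.693, 0.001]
contact_force: [-1.2, -0.3, -0.6]
gripper_width: 0.419
grasp_force: 0.0
```

```bash
python3 - <<'E'
from h import *
shot('side','side5')
i=cv2.imread('pics/side5.png')
cv2.imwrite('pics/crop6.png',cv2.resize(i[130:280,240:440],(800,600),interpolation=cv2.INTER_CUBIC)); to([.4450,.0264,.12],-2.3)
E
```

```text
t 19.38 pos [0.564  0.0221 0.1769] yang -2.31 tilt [-3.e-04 -0.e+00 -1.e+00] F [-0.9 -0.3 -0.3] w 36.1 g 0.0 j [-0.09 -0.04  1.82 -0.    1.36 -0.05]
shift [  -0.5 -119.1   56.9] turn -0.01
```

View pics/crop6.png

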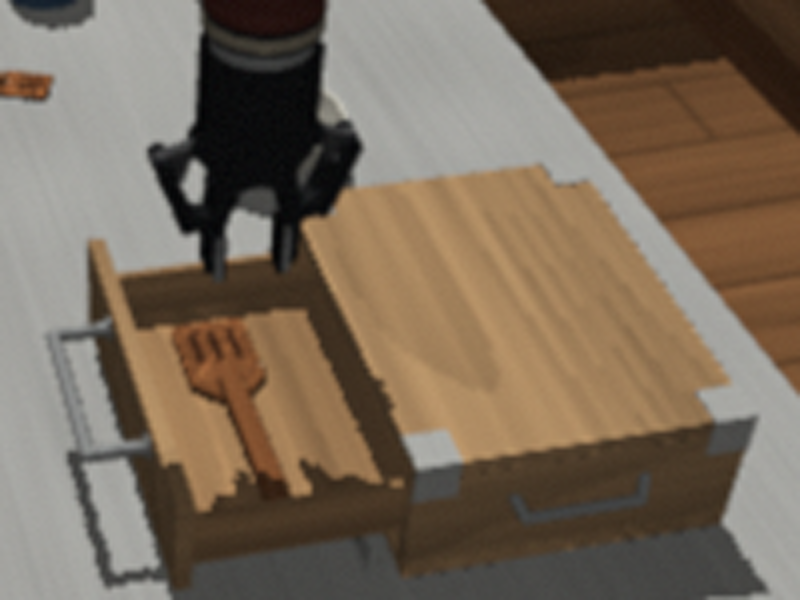

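The spatula lies flat in the drawer, blade (220,355) and handle end (268,490), and is released. Back to the bar.

{"op": "servo_tool", "data": {"moves": [[[0,-15,0,0,0,0,34],[0,-30,0,0,0,0,34],[0,-35,0,0,0,0,34],[0,-26,10,0,0,0,34],[0,-12,20,0,0,0,34],[0,0,25,0,0,0,34],[0,0,20,0,0,0,34],[0,0,14,0,0,0,34],[0,0,10,0,0,0,34],[0,0,4,0,0,0,34],[0,0,0,0,0,0,34]]]}}

```text
time: 20.75
tool_pos: [0.4465, 0.0268, 0.0744]
tool_rot: [0.0, 0.721, 0.693, -0.0]
contact_force: [-0.4, -0.8, 0.1]
gripper_width: 0.397
grasp_force: 0.0
```

{"op": "servo_tool", "data": {"moves": [[[0,0,0,0,0,0,0],[0,0,0,0,0,0,0],[0,0,0,0,0,0,0],[0,0,0,0,0,0,0]]]}}

```text
time: 21.25
tool_pos: [0.4467, 0.0268, 0.0748]
tool_rot: [0.0, 0.721, 0.693, 0.0]
contact_force: [-1.5, 0.7, 1.2]
gripper_width: 0.091
grasp_force: 58.5
```

{"op": "servo_tool", "data": {"moves": [[[0,5,0,0,0,0,0],[0,9,0,0,0,0,0],[0,12,0,0,0,0,0],[0,14,0,0,0,0,0],[0,14,0,0,0,0,0],[0,14,0,0,0,0,0],[0,12,0,0,0,0,0],[0,9,0,0,0,0,0],[0,5,0,0,0,0,0],[0,0,0,0,0,0,0]]]}}

```text
time: 22.5
tool_pos: [0.5415, 0.0228, 0.0746]
tool_rot: [0.001, 0.721, 0.693, 0.001]
contact_force: [2.1, -2.1, 2.0]
gripper_width: 0.089
grasp_force: 58.7
```

{"op": "servo_tool", "data": {"moves": [[[0,0,-4,0,0,0,0],[0,0,-5,0,0,0,0],[0,0,-5,0,0,0,0],[0,0,-4,0,0,0,0],[0,0,0,0,0,0,0]]]}}

```text
time: 23.12
tool_pos: [0.5398, 0.023, 0.0923]
tool_rot: [-0.0, 0.721, 0.693, -0.0]
contact_force: [-0.3, -3.4, -3.9]
gripper_width: 0.097
grasp_force: 58.4
```

Lifted 18 mm, 46 mm still to go.

{"op": "servo_tool", "data": {"moves": [[[0,5,0,0,0,0,0],[0,8,0,0,0,0,0],[0,9,0,0,0,0,0],[0,9,0,0,0,0,0],[0,7,0,0,0,0,0],[0,4,0,0,0,0,0],[0,0,0,0,0,0,0]]]}}

```text
time: 24.0
tool_pos: [0.5833, 0.0212, 0.0926]
tool_rot: [0.001, 0.721, 0.693, 0.001]
contact_force: [1.7, -4.7, -4.7]
gripper_width: 0.093
grasp_force: 58.5
```

{"op": "servo_tool", "data": {"moves": [[[0,2,0,0,0,0,0],[0,1,0,0,0,0,0],[0,0,0,0,0,0,0]]]}}

```text
time: 24.38
tool_pos: [0.5851, 0.0211, 0.0923]
tool_rot: [0.0, 0.721, 0.693, -0.0]
contact_force: [-0.5, -4.6, -4.1]
gripper_width: 0.089
grasp_force: 58.6
```

{"op": "servo_tool", "data": {"moves": [[[0,1.5,0,0,0,0,0],[0,0,0,0,0,0,0]]]}}

```text
time: 24.62
tool_pos: [0.5866, 0.0211, 0.0923]
tool_rot: [-0.0, 0.721, 0.693, -0.0]
contact_force: [-0.3, -5.1, -4.8]
gripper_width: 0.092
grasp_force: 58.6
```

{"op": "servo_tool", "data": {"moves": [[[0,1,0,0,0,0,0],[0,0,0,0,0,0,0]]]}}

```text
time: 24.88
tool_pos: [0.5875, 0.021, 0.0923]
tool_rot: [-0.0, 0.721, 0.693, -0.0]
contact_force: [-2.4, -4.9, -4.4]
gripper_width: 0.094
grasp_force: 58.6
```

{"op": "servo_tool", "data": {"moves": [[[0,1,0,0,0,0,0],[0,0,0,0,0,0,0]]]}}

```text
time: 25.12
tool_pos: [0.5885, 0.021, 0.0923]
tool_rot: [-0.0, 0.721, 0.693, -0.0]
contact_force: [-2.4, -4.9, -4.0]
gripper_width: 0.094
grasp_force: 58.6
```

{"op": "servo_tool", "data": {"moves": [[[0,0,5,0,0,0,0],[0,0,5,0,0,0,0],[0,0,4,0,0,0,0],[0,0,3,0,0,0,0],[0,0,0,0,0,0,0]]]}}

```text
time: 25.75
tool_pos: [0.5857, 0.0212, 0.075]
tool_rot: [-0.003, 0.721, 0.693, -0.003]
contact_force: [-13.2, -4.7, 3.5]
gripper_width: 0.088
grasp_force: 59.5
```

{"op": "servo_tool", "data": {"moves": [[[0,-1,0,0,0,0,34],[0,0,0,0,0,0,34],[0,0,0,0,0,0,34],[0,0,0,0,0,0,34],[0,0,-10,0,0,0,34],[0,0,-20,0,0,0,34],[0,0,-30,0,0,0,34],[0,-15,-30,0,0,0,34],[0,-40,-20,0,0,0,34],[0,-40,0,0,0,0,34],[0,-20,0,0,0,0,34],[0,0,0,0,0,0,34]]]}}

```text
time: 27.25
tool_pos: [0.4726, 0.0258, 0.187]
tool_rot: [0.001, 0.721, 0.693, 0.001]
contact_force: [0.8, -0.4, 0.0]
gripper_width: 0.398
grasp_force: 0.0
```

```bash
python3 - <<'E'
from h import *
shot('side','side6'); shot('top','top6')
i=cv2.imread('pics/side6.png');k=cv2.imread('pics/side0.png')
f=lambda a:cv2.resize(a[150:290,290:430],(400,400),interpolation=cv2.INTER_CUBIC)
cv2.imwrite('pics/crop7.png',np.hstack([f(k),f(i)])); to([.5,0,.2])
E
```

```text
t 27.35 pos [0.4737 0.0257 0.1867] yang -2.31 tilt [ 2.6e-03 -2.0e-04 -1.0e+00] F [-0.2 -0.1 -0.9] w 33.8 g 0.0 j [-0.1  -0.28  2.02  0.    1.4  -0.06]
shift [-24.6  27.4 -13.2] turn None
```

View pics/crop7.png

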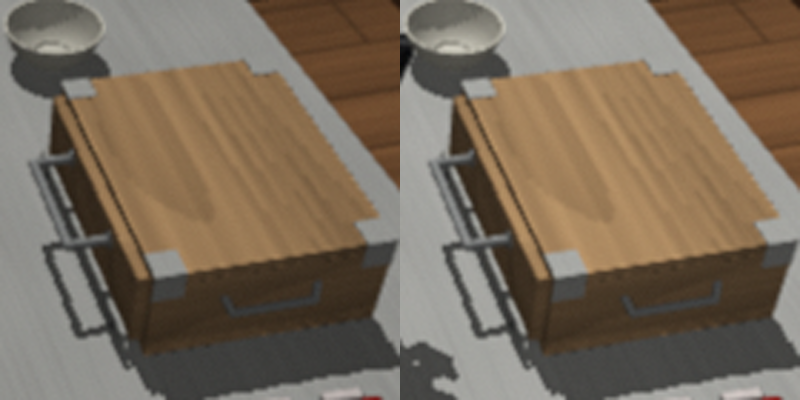

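The before and after crops match: bar at (40,160)–(75,240) and drawer front flush behind the lip in both. I'll hand it in.

```bash
python3 -c "
from plant import manip
print(manip.job_done())"
```

```text
the job is handed in; nothing more can be done
None
```

The job is handed in at about 27 s: the wooden spatula was laid flat in the drawer and the drawer shut behind the lip, matching its starting look in the side camera; the judge returned no verdict.

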